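# Clamp a pill bottle in the quick-release bench vise

## Task

Clamp the bottle that stands in the little bench vise, so that its stuck cap can be worked on. Squeeze the quick-release lever against the grip post, slide the jaw up until the bottle is lightly trapped against the fixed V jaw, let the lever go so that it locks, then swing the crank clockwise (over the top, from the left to the right) to screw the jaw tight: the bottle must be held firmly and upright but not crushed. Leave the other things standing round the vise where they are.

Things in the scene. Friction and masses are not known exactly. Their poses are not given: they have to be found in the camera images.
- vise: grey vise bed fixed to the worktop, 290 x 116 x 12 mm; origin at the centre of its underside. x: the sliding direction, from the crank end (near the robot) to the fixed rubber-lined V jaw (72 mm high) at the far end; y left, z up; yaw within 0.36 rad. The V jaw is bolted where it was last needed: the bottle seats with its centre somewhere from x = 82 to 99 mm, to be found by feel. A rack of upright pins 5 mm apart runs along the bed's left side.
- lever_grip (a point): pinch point on the sliding jaw, 85 mm above the worktop, fingers closing along the vise's y. Midway between the outer faces of the grip post (19 mm to the right) and of the black lever handle when fully pressed (18 mm to the left; 28 mm at rest). Axes as the vise's; moves with the jaw.
- grip_post (a point): centre, 85 mm above the worktop, of the black grip post fixed on the sliding jaw, 8 mm thick across the vise, its outer (right) face 4 mm right of this point. Post and lever handle are each 30 mm long along the vise's x and free from 60 to 100 mm above the worktop; the jaw's metal below ends at 56 mm.
- release_lever (a joint): quick-release lever, rad: 0 at rest, its blade fully down between two rack pins; locked below 0.08; blade clear of the pins above 0.18; 0.26 fully pressed, at a stop (squeezing harder does no harm). Pressing takes about 12 N at the grip. Let go, it springs back and locks; dropping between pins it may shift the jaw up to 2.5 mm either way.
- jaw_slide (a joint): travel of the sliding jaw along the vise's x, m, 0 to 0.10. Free to slide (about 1.5 N of friction) only while the lever is pressed. It reads somewhere from 0.065 to 0.1 when the bottle is trapped.
- spindle: the screw's spindle, on the far side of the sliding jaw, moved along x by the crank; origin on its axis, 46 mm above the worktop, axes as the vise's. It carries the face that presses on the bottle: a rubber plate, 44 x 44 mm, whose front is 15 to 21 mm ahead (+x) of this origin, as it happens to be set (not measured), and which gives 1 mm per 4.5 N.
- crank_axis (a point): point on the screw's axis in the plane in which the crank turns, at the near end of the sliding jaw, 46 mm above the worktop, 66 mm nearer the crank end (-x) than lever_grip; the axis is the vise's x. The jaw's screw housing (36 mm wide, top 64 mm above the worktop) begins 16 mm beyond (+x of) this plane, its 11 mm radius boss 12 mm beyond.
- crank_ball (a point): centre of the black ball (20 mm across, spins freely on the bar) at the end of the 8 mm thick bar, 50 mm from crank_axis. Push that turns it, square to the bar: 3.2 N while the jaw is free, 4.5 N at 11 N of clamping (the least that holds), 5.2 N at 17 N (right; some 0.6 rad after the push starts to rise), 6.2 N at 25 N (the most); crushed at 30 N.
- crank (a joint): crank angle, rad, 0 to 1.85, grows as it tightens: 6 mm of jaw advance per rad. Leans 0.87 rad left of upright at 0, upright at 0.87, 0.98 rad right at 1.85. Can be pushed over with closed fingers against the ball's left side. Turning takes 0.16 N m of friction plus 0.006 N m per newton of clamping; it stays where it is left.
- bottle_centre (a point): centre (half-way up, 49 mm above the bed it stands on) of the white bottle to be clamped, 43 mm across and 98 mm tall, light and loose, standing on the vise bed between the jaws. z is up along the bottle.
- bottle: the same bottle; origin at the centre of its underside
- spare_bottle: another white bottle, 43 mm across and 98 mm tall, standing on the worktop right of the vise; to be left alone; origin at the centre of its underside
- note_pad: yellow pad of notes, 50 x 51 x 11 mm, on the worktop right of the vise; to be left alone; origin at the centre of its underside
- eraser: small eraser, 19 x 36 x 13 mm, on the worktop right of the vise; to be left alone; origin at the centre of its underside
- loose_cap: white screw cap, 30 mm across and 17 mm tall, on the worktop left of the vise; to be left alone; origin at the centre of its underside
- weight: brass balance weight, 22 mm across and 34 mm tall, on the worktop left of the vise; to be left alone; origin at the centre of its underside
Things that resemble listed ones, but are neither listed nor needed, are in the scene too. What is shaped like the bottle but red is not meant.

How it is judged (in metres and radians):
On the way, in this order (a step that is already met when the one before it is completed fails the run):
1. the lever is held pressed while the jaw is slid at least 20 mm (value of joint release_lever above 0.15 rad and distance of lever_grip from where it was at the start of the episode above 0.02 m), for 0.1 s.
2. the lever is let go and locked with the jaw face at the bottle (within about 10 mm) (value of joint release_lever below 0.08 rad and horizontal distance between lever_grip and bottle_centre below 0.077 m), for 0.2 s.
3. the screw presses the jaw face on the bottle with more than 11 N (contact force between spindle and bottle above 11 N and value of joint release_lever below 0.08 rad), for 0.1 s.
At the end, for the whole second after the job is handed in: The lever is back and locked (below 0.08 rad), the bottle stands upright (within 0.08 rad) and at rest, trapped between the V jaw and the jaw face, which presses on it with 10 to 25 N (contact force between spindle and bottle between 10 and 25 N and value of joint release_lever below 0.08 rad and angle between bottle_centre's own z axis and vertical below 0.08 rad and linear speed of bottle below 0.01 m/s); the robot touches nothing.
It fails at once if the bottle is crushed (jaw face presses with more than 30 N) (contact force between spindle and bottle above 30 N).
It fails at once if the bottle is tipped by more than 0.35 rad (angle between bottle_centre's own z axis and vertical above 0.35 rad).
It fails at once if a thing beside the vise is moved by more than 15 mm (distance of any of spare_bottle, note_pad, eraser, loose_cap, weight from where it was at the start of the episode above 0.015 m).
It also fails if it takes over 67 s, if anything falls off the work surface, if the arm or the gripper's body presses on something with over 40 N, if the wrist force passes 120 N, or if a joint passes its speed limit or range.

## Robot

A 6-joint arm with a two-finger parallel gripper is mounted at the origin on a cart in front of the work surface, level with it; the furniture and walls round the work are solid. World frame = base frame: x ahead of the robot, y to its left, z up, the work surface at z = 0. Lengths are in mm, angles in rad, forces in N, time in s.
With the tool pointing down it reaches from about 300 to 775 mm from the base axis. Payload 14.6 kg.
Tool frame: the origin (TCP) lies between the finger pads; the fingertips stand manip.finger_overhang ahead of it and the grasp point (between the pads) lies 2 mm behind it (manip.finger_overhang is the distance from the TCP to the fingertips, in mm); z points along the fingers, y is the direction in which the jaws open and shut (so a half turn about z gives the same grasp; the last joint's range is limited). The gripper opens to 94 mm and grips with 3 to 60 N. Pads are 16 mm wide; open, the fingers measure 119 mm over their backs; the gripper's body (75 mm by 177 mm) begins 78 mm behind the grasp point.
Start: joints at [1.106, 0.3, 1.521, -0, 1.321, -0.067], TCP at [213.062, 507.045, 222.446] pointing down, gripper open.
Joint ranges: [-3.03, 3.03], [-0.79, 2.21], [0.23, 2.52], [-1.04, 4.18], [0, 3.07], [-2.55, 2.55]. Speed limits (rad/s): [2.22, 2.22, 2.57, 3.14, 3.14, 3.14].

## Interface

Orientations are given as [roll, pitch, yaw] about the fixed x, y, z axes, in that order (R = Rz(yaw) Ry(pitch) Rx(roll)).
In Python, from cell import manip gives the robot as it stands.
- The arm moves only by the tool drive_tool, never from a script. Its argument "steps" is a list of rows, each an object with "delta_pos": the shift along the world's x, y, z in mm, a list of three; "yaw": the turn about the world's z in rad; "hand": the finger opening in mm, from 0 to 94. A call has 1 to 5 rows; each row shifts and turns the commanded pose from where the row before left it; what a row does not reach is not made up. A row lasts 1/12 s, in which the tool goes at most 41.7 mm and 7.16 degrees, less where a joint would pass 70% of its speed; a pose out of reach is approached as far as the arm can. A call is refused whole if a number of a shift passes 41.7 or a number of a turn 0.125, either way. A call with a gripper value outside its range is refused whole. The fingers move at their own pace and stop on an object; "squeeze" is the grip in N (left out, the last holds). Time passes only in rows, so rows that do not move let the fingers close. It gives the time, the measured TCP pose, the force and the opening at its end, in the units of the state.
- manip.read_state(): the state, without advancing time (a new reading comes with each control period).
- manip.camera(name): name is "scene" or "side" or "wrist"; returns a dict with "frame" (480x640x3 uint8, red, green, blue), "range_z" (480x640 float32, mm along the optical axis (not along the pixel's ray), 0 where there is no reading), "intrinsics" (3x3 intrinsics, pixels), "position" and "attitude" of the camera in the world. Camera axes: x right, y down, z forward; pixel columns grow to the right and rows downward; lengths in mm; the calibration is good to about 2 mm. A picture is of the moment at which its call begins.
- manip.sign_off(): hands the job in, once; it reports no verdict.
The state is a dict: "clock": time; "joints": joint angles; "qd": joint speeds; "effort": joint torques, N m; "eef_pos": TCP position; "eef_rot": TCP orientation; "wrist_force": force on the tool from outside, world axes, zero at the start; "moment": the same for the moment, N m; "finger_gap": finger opening in mm.
Only numpy, scipy, OpenCV 4.12 (cv2) and the standard library are available. Lean on these libraries where they do the work, as an engineer would, in place of code of your own. Each camera call takes 0.05 s, during which the arm holds its last target.

## Working session

There is one attempt and no reset: what is moved stays moved. The work goes in short steps, Python scripts to look and compute and a tool call to move; the robot and the scene stay as the last step left them, time stands still between calls to the robot, and variables do not carry over. Pictures are saved under pics/ and viewed, and the job is handed in when it is done.

Besides the shell and the picture viewer there is one more tool, called after ">>>" as name([rows], argument=value, ...), one row to a line, values as JSON. drive_tool: Moves the arm, as the interface text tells. Its arguments: {"type":"object","properties":{"steps":{"type":"array"},"squeeze":{"type":"number"}},"required":["steps"]}

```bash
ls; mkdir -p pics; cat > h.py <<'E'
import numpy as np, cv2
from cell import manip
def save(n,img): cv2.imwrite(f'pics/{n}.png',cv2.cvtColor(img,cv2.COLOR_RGB2BGR))
E
python3 - <<'E'
from h import *
print(manip.read_state(), manip.finger_overhang)
for n in ['scene','side','wrist']:
    c=manip.camera(n); save(n+'0',c['frame']); np.savez(f'pics/{n}0.npz',**{k:np.array(v) for k,v in c.items()})
    print(n,c['intrinsics'],c['position'],c['attitude'])
E
```

```text
pics
{'clock': 0.0, 'joints': array([ 1.10643717e+00,  3.00425050e-01,  1.52162244e+00,  2.11150305e-05,
        1.32068280e+00, -6.66165050e-02]), 'qd': array([-0.00273803, -0.00024935,  0.00218346, -0.00045822,  0.00121389,
        0.00064631]), 'effort': array([ 3.41540792e-03, -5.31806982e+01, -3.52749252e+01,  7.10198446e-02,
        2.43129063e-02, -8.18361264e-05]), 'eef_pos': array([212.9275921 , 506.8341171 , 221.89408191]), 'eef_rot': array([-3.14045890e+00, -9.61360948e-05,  2.74384471e+00]), 'wrist_force': array([0.7643491 , 0.18266936, 0.04139259]), 'moment': array([ 0.00708587,  0.03188666, -0.01162268]), 'finger_gap': 94.18548738949744} 17.0
scene [[572.27415705   0.         326.44091201]
 [  0.         572.27415705 234.33856127]
 [  0.           0.           1.        ]] [  28.55077563 -502.64579247  671.97131599] [-2.31305223 -0.01584388 -0.98379142]
side [[611.90060057   0.         316.87263125]
 [  0.         611.90060057 237.26279145]
 [  0.           0.           1.        ]] [576.40513175 622.98100244 697.78036727] [-2.23726394 -0.02290648 -3.08944169]
wrist [[390.05580648   0.         319.62243102]
 [  0.         390.05580648 243.5285677 ]
 [  0.           0.           1.        ]] [152.12788176 533.65412015 384.73202013] [2.90813877e+00 2.88133355e-03 1.17408290e+00]
```

View pics/scene0.png

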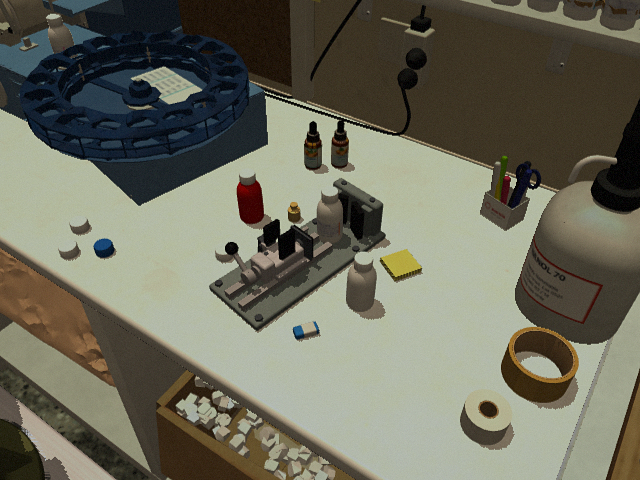

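View pics/side0.png

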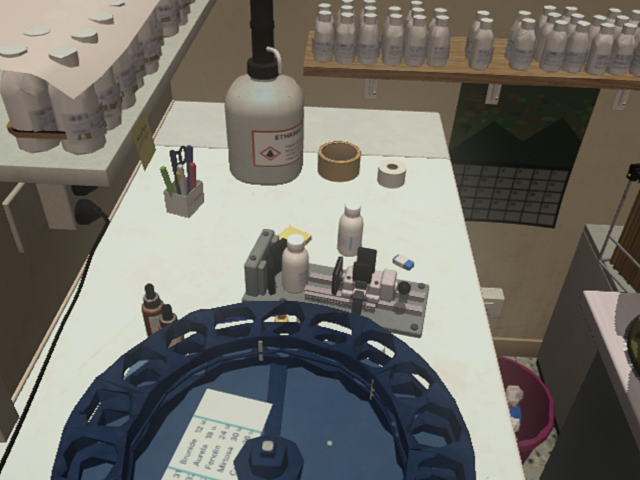

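View pics/wrist0.png

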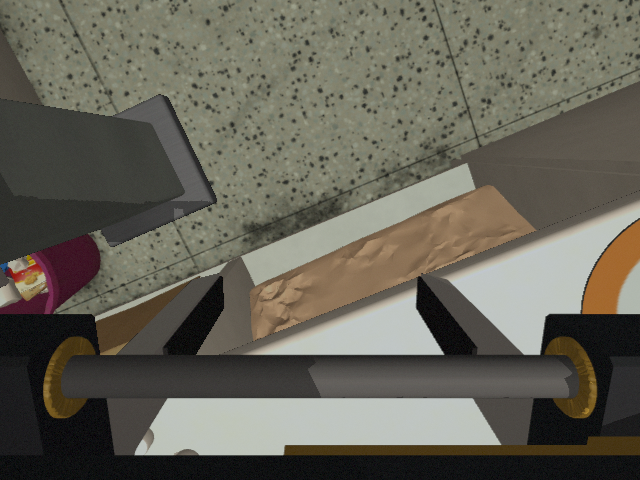

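The scene view shows the vise at about (295,260). These could be mistaken for what I need:
- **Bottle:** white in the vise (329,215), spare white (362,283), red (250,197), brown droppers (313,148) and (340,146).
- **Black handles:** lever and post (270,232) and (290,243), black V-jaw lining (345,210).
- **Crank ball:** (232,248), versus the black plug balls (407,78).

I choose the white bottle on the grey bed, and I'll check it in a close crop.

```bash
python3 - <<'E'
from h import *
a=cv2.imread('pics/scene0.png')[160:340,190:400]; cv2.imwrite('pics/sc_crop.png',cv2.resize(a,None,fx=3.3,fy=3.3,interpolation=cv2.INTER_CUBIC))
a=cv2.imread('pics/side0.png')[190:350,230:450]; cv2.imwrite('pics/si_crop.png',cv2.resize(a,None,fx=3.5,fy=3.5,interpolation=cv2.INTER_CUBIC))
E
```

```text
(no output)
```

View pics/sc_crop.png

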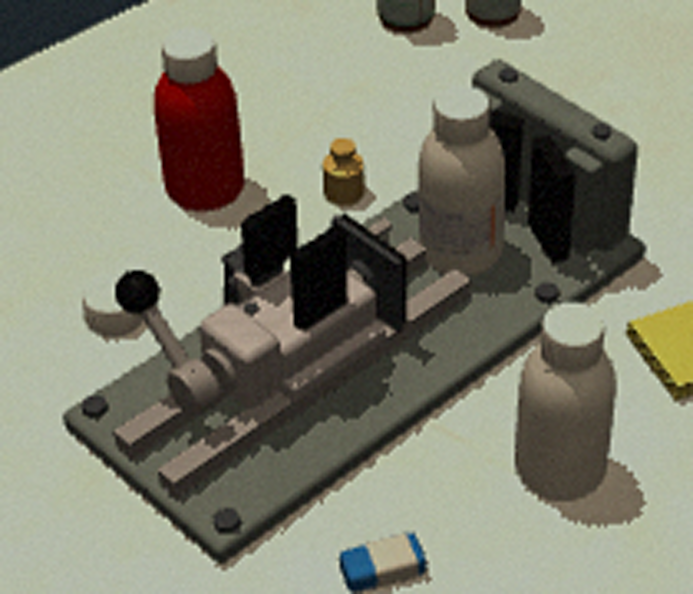

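View pics/si_crop.png

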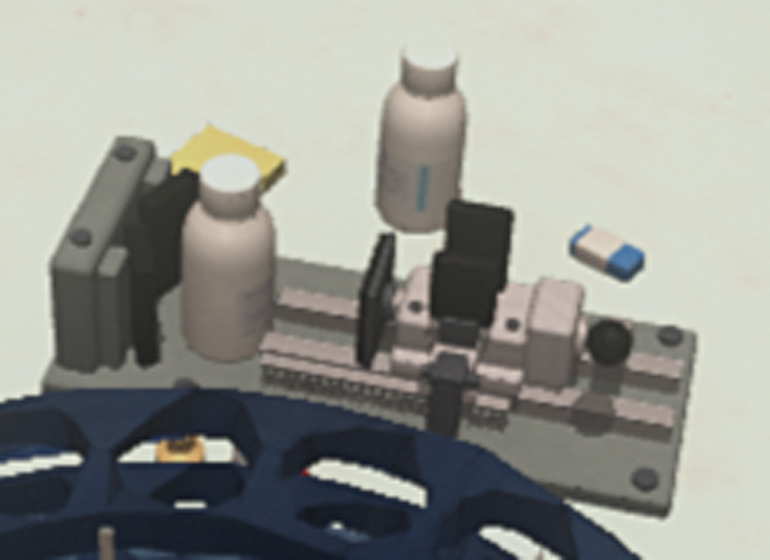

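The crop confirms it. The white bottle stands on the grey bed in front of the V jaw, at crop (462,190), i.e. (330,218) in the scene. The lever (270,235) is on the left, the post (320,275 in the crop) on the right, and the crank ball (232,248) leans left. Next I fit the bed pose.

```bash
cat >> h.py <<'E'
from scipy.spatial.transform import Rotation as R
def cloud(c):
    K=np.array(c['intrinsics']);z=np.array(c['range_z']).astype(float)
    v,u=np.mgrid[:480,:640]
    p=np.stack([(u-K[0,2])/K[0,0]*z,(v-K[1,2])/K[1,1]*z,z],-1)
    Rm=R.from_euler('xyz',np.array(c['attitude'])).as_matrix()
    P=p@Rm.T+np.array(c['position']); P[z==0]=np.nan
    return P
E
python3 - <<'E'
from h import *
for n in ['scene','side']:
    c=dict(np.load(f'pics/{n}0.npz')); P=cloud(c); f=c['frame'].astype(int)
    np.save(f'pics/P{n}.npy',P)
    Z=P[...,2]; 
    for uv in ([(362,258),(329,195),(232,248)] if n=='scene' else [(295,243),(404,288),(352,210)]): print(n,uv,P[uv[1],uv[0]])
    hsv=cv2.cvtColor(c['frame'],cv2.COLOR_RGB2HSV)
    m=(abs(Z-12)<5)&(f.max(-1)<150)&(P[...,0]>250)&(P[...,0]<750)&(abs(P[...,1])<250)
    m=cv2.morphologyEx(m.astype(np.uint8),cv2.MORPH_OPEN,np.ones((2,2)))
    cnt,lab,st,ce=cv2.connectedComponentsWithStats(m)
    for i in range(1,cnt):
        if st[i,4]>300: print(st[i],ce[i])
    big=1+np.argmax(st[1:,4]); q=P[lab==big]; print(np.nanmedian(q[:,2]))
    q=P[m>0] if 0 else q
    print(cv2.minAreaRect(q[:,:2].astype(np.float32)))
    # table height check
    t=P[(f.min(-1)>170)&(abs(Z)<20)]; print('table z',np.nanmedian(t[:,2]))
E
```

```text
scene (362, 258) [ 542.96772281 -232.24237154   96.87247332]
scene (329, 195) [ 623.95659023 -122.1390638   108.20956774]
scene (232, 248) [462.4191866  -58.13453827  85.37606908]
[ 210  220  177  109 4325] [294.5734104  279.75745665]
11.191581706103648
((539.2200317382812, -158.1636962890625), (115.2226791381836, 316.1632385253906), 58.777286529541016)
table z -0.6382066959019426
side (295, 243) [ 634.52800355 -105.82937584  111.16518031]
side (404, 288) [468.52991863 -46.89373155  83.91641724]
side (352, 210) [ 547.23415792 -219.90957302   96.98511447]
[243 272 110  42 868] [291.7235023  297.32258065]
[ 361  283   69   54 1446] [401.55809129 314.79322268]
12.374138519819553
((476.7659606933594, -10.114578247070312), (303.9219665527344, 29.28136444091797), 69.97913360595703)
table z 0.21398112656481771
```

```bash
cat >> h.py <<'E'
def ray(c,u,v,z):
    K=np.array(c['intrinsics']);d=R.from_euler('xyz',np.array(c['attitude'])).as_matrix()@np.array([(u-K[0,2])/K[0,0],(v-K[1,2])/K[1,1],1])
    o=np.array(c['position']); return o+d*(z-o[2])/d[2]
def ld(n): return dict(np.load(f'pics/{n}.npz'))
E
python3 - <<'E'
from h import *
s=ld('scene0'); d=ld('side0')
S=lambda x,y,z:ray(s,190+x/3.3,160+y/3.3,z)
D=lambda x,y,z:ray(d,230+x/3.5,190+y/3.5,z)
nl,nr,fr=S(66,418,12),S(222,552,12),S(645,242,12)
print(nl,nr,fr)
nl2,nr2=D(665,510,12),D(695,330,12); fl2=D(47,388,12);print(nl2,nr2,fl2)
for a,b in((nl,nr),(nr,fr),(nl2,nr2),(nl2,fl2)): e=b-a; print(np.hypot(*e[:2]),np.degrees(np.arctan2(e[1],e[0])))
E
```

```text
[431.67870008 -30.94572145  12.        ] [ 411.10000825 -140.56816701   12.        ] [ 693.09373023 -194.61660471   12.        ]
[437.96758116 -20.81612098  12.        ] [ 414.40898826 -137.62110451   12.        ] [714.49072742 -75.38409113  12.        ]
111.5372723719605 -100.63201672628857
287.1266146735196 -10.8500342700554
119.15708739968596 -101.40310006133242
281.8558386466291 -11.163091938249654
```

```bash
python3 - <<'E'
from h import *
s=ld('scene0'); d=ld('side0')
S=lambda x,y,z:ray(s,190+x/3.3,160+y/3.3,z)
D=lambda x,y,z:ray(d,230+x/3.5,190+y/3.5,z)
u=np.array([.982,-.190]);v=np.array([.190,.982])
C=np.array([563.7,-108.8])
def V(p): p=p[:2]-C; return np.round([p@u,p@v],1)
print('ball',S(137,291,78.2)[:2],D(609,342,78.2)[:2],V(S(137,291,78.2)),V(D(609,342,78.2)))
for n,q,z in [('bed nl',(66,418),12),('bed nr',(222,552),12),('fr',(645,242),12),('post top-right near',(293,262),100),('post top far',(345,218),100),('lever top near',(245,218),100),('lever top far',(297,195),100),('bottle cap top',(462,98),110)]: print('scene',n,V(S(*q,z)))
for n,q,z in [('bed nl',(665,510),12),('bed nr',(695,330),12),('bed fl',(47,388),12),('post far',(448,200),100),('post near',(512,208),100),('lever far',(436,252),100),('lever near',(505,258),100),('cap top',(231,172),110)]: print('side',n,V(D(*q,z)))
# black cloud
for n in ('scene','side'):
    P=np.load(f'pics/P{n}.npy');f=ld(n+'0')['frame'].astype(int)
    q=P[...,:2]-C; a=q@u;b=q@v
    m=(P[...,2]>70)&(P[...,2]<102)&(f.max(-1)<60)&(abs(b)<60)&(a>-140)&(a<60)
    import collections
    A,B,Z=a[m],b[m],P[...,2][m]
    mm=(Z>90)
    for lo,hi in((-60,0),(0,60)):
        k=mm&(B>lo)&(B<hi)
        if k.sum(): print(n,lo,k.sum(),'x',np.percentile(A[k],[2,50,98]),'y',np.percentile(B[k],[2,50,98]),'z',Z[k].max())
E
```

```text
ball [467.01994376 -52.35921095] [467.48795076 -53.75919376] [-105.7   37.1] [-104.9   35.8]
scene bed nl [-144.4   51.4]
scene bed nr [-143.8  -60.2]
scene fr [143.4 -59.7]
scene post top-right near [-57.6 -15.9]
scene post top far [-21.1 -10.6]
scene lever top near [-53.6  21.1]
scene lever top far [-26.1  16.5]
scene bottle cap top [70.8  5.1]
side bed nl [-140.2   62.5]
side bed nr [-141.1  -56.7]
side bed fl [141.7  61.5]
side post far [-24.2 -13.4]
side post near [-52.6 -15.5]
side lever far [-26.  23.]
side lever near [-55.4  18.9]
side cap top [70.4  5.4]
scene -60 137 x [-55.86104229 -43.31814806 -27.21617155] y [-17.97225863 -15.54540652 -10.30842479] z 101.99678456908305
scene 0 116 x [-55.7259002  -42.74260252 -27.81040735] y [15.95934166 18.33747382 24.90948796] z 100.16269071575823
side -60 121 x [-51.84937555 -38.61375454 -25.52794899] y [-12.21658219  -8.34218505  -5.44024617] z 101.67361371332083
side 0 134 x [-105.64812943  -39.72993173  -26.08781529] y [19.76167222 25.16377995 37.37187052] z 101.99383031212665
```

```bash
python3 - <<'E'
from h import *
Q=np.concatenate([np.load(f'pics/P{n}.npy').reshape(-1,3) for n in('scene','side')])
a=np.array([213,507]);b=np.array([524,-101]);L=np.hypot(*(b-a));e=(b-a)/L;n=np.array([-e[1],e[0]])
t=(Q[:,:2]-a)@e; w=(Q[:,:2]-a)@n
for lo in range(0,760,60):
    k=(t>lo)&(t<lo+60)&(abs(w)<110)&(Q[:,2]<600); print(lo,k.sum(),np.percentile(Q[k,2],99.5) if k.sum() else None)
k=(Q[:,2]>120)&(Q[:,0]>250)&(Q[:,0]<800)&(Q[:,1]>-300)&(Q[:,1]<500)
print('carousel',np.percentile(Q[k],[1,50,99],axis=0))
E
```

```text
0 135 -869.417157952654
60 535 -446.265287951554
120 1469 2.373686990226569
180 3244 2.769463533342356
240 3216 188.57050779428627
300 7631 192.29598013923854
360 13211 192.17486546015445
420 10701 193.06994018134552
480 7683 185.43311497441348
540 6890 18.094296960079518
600 7683 92.39983274214225
660 7798 100.46424223569232
720 7697 111.00705853221253
carousel [[ 440.08147361 -239.74057648  132.91926428]
 [ 631.44649685  230.6076364   156.94698355]
 [ 798.30657665  481.36862758  382.94485916]]
```

>>> drive_tool([
  {"delta_pos": [14,-33,18],"yaw": 0.02,"hand": 70},
  {"delta_pos": [14,-33,18],"yaw": 0.02,"hand": 70},
  {"delta_pos": [14,-33,18],"yaw": 0.02,"hand": 70},
  {"delta_pos": [14,-36,12],"yaw": 0.02,"hand": 70},
  {"delta_pos": [14,-37,10],"yaw": 0.02,"hand": 70},
])

```text
clock: 0.57
eef_pos: [283.2, 333.6, 299.3]
eef_rot: [3.141, 0.0, 2.845]
wrist_force: [0.4, 1.0, 0.6]
finger_gap: 70.5
```

>>> drive_tool([
  {"delta_pos": [14,-38,0],"yaw": 0.02,"hand": 70},
  {"delta_pos": [14,-38,0],"yaw": 0.02,"hand": 70},
  {"delta_pos": [14,-38,0],"yaw": 0.02,"hand": 70},
  {"delta_pos": [14,-38,0],"yaw": 0.02,"hand": 70},
  {"delta_pos": [14,-38,0],"yaw": 0.026,"hand": 70},
])

```text
clock: 0.98
eef_pos: [353.1, 143.2, 298.5]
eef_rot: [3.141, 0.0, 2.951]
wrist_force: [0.6, 0.1, 0.1]
finger_gap: 70.4
```

```bash
python3 - <<'E'
from h import *
s=manip.read_state();print(s['clock'],s['eef_pos'],s['eef_rot'],s['wrist_force'],s['finger_gap'],s['joints'])
C=np.array([563.7,-108.8]);u=np.array([.982,-.190]);v=np.array([.190,.982])
P=np.load('pics/Pscene.npy');f=ld('scene0')['frame'].astype(int)
m=(f[...,0]>100)&(f[...,1]<50)&(f[...,2]<50)&(P[...,2]>5)&(P[...,0]<800)
q=P[m][:,:2]-C;print('red',np.percentile(q@u,[2,98]),np.percentile(q@v,[2,98]))
E
```

```text
0.9833 [353.05978137 143.1677697  298.54544297] [3.14138499e+00 3.88422273e-04 2.95103872e+00] [0.64871989 0.09167919 0.1010969 ] 70.3779125377373 [ 2.89024722e-01 -1.45263379e-01  1.82372832e+00  5.04386742e-06
  1.46268729e+00 -1.09121825e+00]
red [-3.35092534  5.1463885 ] [133.91526763 158.97198452]
```

>>> drive_tool([
  {"delta_pos": [21,-34,0],"yaw": 0,"hand": 70},
  {"delta_pos": [21,-34,0],"yaw": 0,"hand": 70},
  {"delta_pos": [21,-34,0],"yaw": 0,"hand": 70},
  {"delta_pos": [21,-34,-10],"yaw": 0,"hand": 70},
  {"delta_pos": [21,-34,-15],"yaw": 0,"hand": 70},
])

```text
clock: 1.4
eef_pos: [458.5, -26.4, 274.4]
eef_rot: [3.141, 0.002, 2.949]
wrist_force: [0.7, 0.6, 0.7]
finger_gap: 70.1
```

>>> drive_tool([
  {"delta_pos": [22,-34,-15],"yaw": 0,"hand": 70},
  {"delta_pos": [22,-34,-20],"yaw": 0,"hand": 70},
  {"delta_pos": [22.5,-6,-30],"yaw": 0,"hand": 70},
  {"delta_pos": [0,0,-30],"yaw": 0,"hand": 70},
  {"delta_pos": [0,0,0],"yaw": 0,"hand": 70},
])

```text
clock: 1.82
eef_pos: [519.7, -94.4, 174.9]
eef_rot: [3.141, -0.009, 2.949]
wrist_force: [-1.0, 0.9, -1.8]
finger_gap: 70.0
```

```bash
python3 - <<'E'
from h import *
for n in ['scene','side','wrist']:
    c=manip.camera(n); save(n+'1',c['frame']); np.savez(f'pics/{n}1.npz',**{k:np.array(v) for k,v in c.items()})
a=cv2.imread('pics/scene1.png')[110:330,190:400]; b=cv2.imread('pics/side1.png')[130:350,240:450]
cv2.imwrite('pics/c1.png',cv2.resize(np.hstack([a,b]),None,fx=1.9,fy=1.9,interpolation=cv2.INTER_CUBIC))
s=manip.read_state();print(s['clock'],s['eef_pos'],s['eef_rot'],s['wrist_force'])
E
```

```text
1.9667 [521.76462813 -94.10570362 182.47005947] [-3.14151676e+00  1.12143320e-03  2.95027281e+00] [-0.123783    0.25534669  0.81529084]
```

View pics/c1.png

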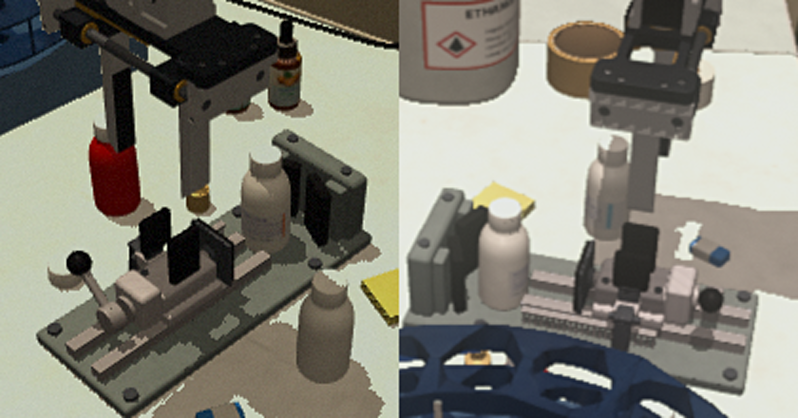

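View pics/wrist1.png

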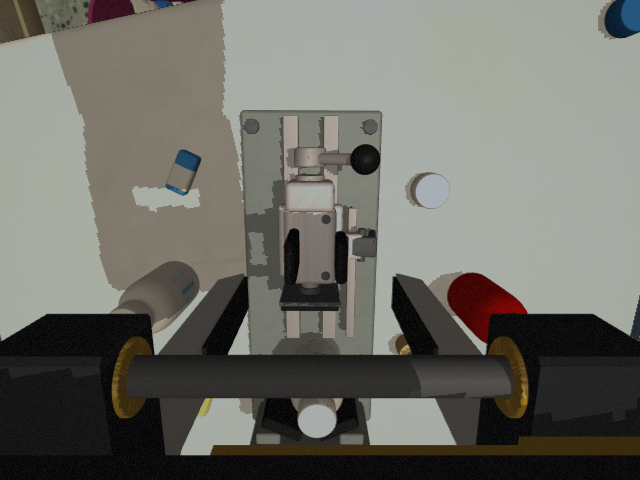

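Wrist view: post at (292,255), lever (341,257), ball (365,159), bottle cap (318,418). The vise lies parallel to the gripper. Next, these in world coordinates.

```bash
python3 - <<'E'
from h import *
c=ld('wrist1'); C=np.array([563.7,-108.8]);u=np.array([.982,-.190]);v=np.array([.190,.982])
def V(p): q=p[:2]-C; return np.round([q@u,q@v],1)
f=c['frame'].astype(int)
m=((f.max(-1)<50)).astype(np.uint8); m[:140]=0;m[290:]=0;m[:,:275]=0;m[:,385:]=0
n,l,st,ce=cv2.connectedComponentsWithStats(m)
for i in range(1,n):
    if st[i,4]>60: print(st[i],ce[i])
P=cloud(c)
print('depth z', P[255,292],P[255,341],P[159,365])
for nm,a,b,z in [('ball',365,159,78.2),('bed tl',242,111,12),('bed tr',381,111,12),('post left edge',285,255,100),('lever right edge',347.5,255,100),('bottle cap',318,418,110)]:
    p=ray(c,a,b,z);print(nm,p[:2],V(p))
g=V(manip.read_state()['eef_pos']);print('tcp',g)
E
python3 - <<'E'
import cv2
a=cv2.imread('pics/wrist1.png')[135:330,235:395];cv2.imwrite('pics/c2.png',cv2.resize(a,None,fx=3,fy=3,interpolation=cv2.INTER_CUBIC))
E
```

```text
[350 144  30  31 707] [364.69872702 159.10325318]
[ 283  229   65   61 1634] [313.5495716  261.59179927]
depth z [ 516.92518216 -110.92229562  100.48484692] [523.44500191 -79.8429245   98.509032  ] [466.45835219 -53.60364923  89.78058344]
ball [466.90926688 -52.36767046] [-105.8   37. ]
bed tl [ 413.12856089 -136.88149212] [-142.5  -56.2]
bed tr [434.46147016 -26.39083447] [-142.6   56.4]
post left edge [ 516.18901061 -115.43115617] [-45.4 -15.5]
lever right edge [523.83356281 -75.7192103 ] [-45.4  24.9]
bottle cap [ 631.65062957 -116.0105562 ] [68.1  5.8]
tcp [-44.    6.5]
```

View pics/c2.png

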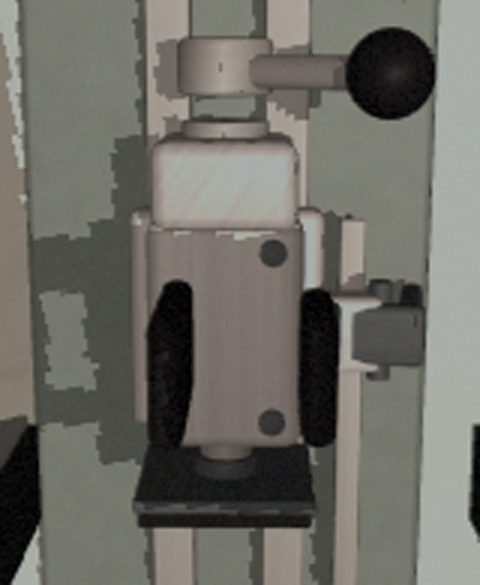

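>>> drive_tool([
  {"delta_pos": [3,-7,-30],"yaw": 0,"hand": 70},
  {"delta_pos": [0,0,-25],"yaw": 0,"hand": 70},
  {"delta_pos": [0,0,-15],"yaw": 0,"hand": 70},
  {"delta_pos": [0,0,0],"yaw": 0,"hand": 70},
  {"delta_pos": [0,0,0],"yaw": 0,"hand": 70},
])

```text
clock: 2.38
eef_pos: [525.2, -101.1, 112.9]
eef_rot: [-3.141, 0.002, 2.95]
wrist_force: [0.9, -0.4, 0.8]
finger_gap: 69.7
```

>>> drive_tool([
  {"delta_pos": [0,0,-10],"yaw": 0,"hand": 70},
  {"delta_pos": [0,0,-10],"yaw": 0,"hand": 70},
  {"delta_pos": [0,0,-9],"yaw": 0,"hand": 70},
  {"delta_pos": [0,0,0],"yaw": 0,"hand": 70},
  {"delta_pos": [0,0,0],"yaw": 0,"hand": 70},
])

```text
clock: 2.8
eef_pos: [524.4, -101.2, 81.5]
eef_rot: [3.142, -0.001, 2.95]
wrist_force: [0.3, -0.0, 0.2]
finger_gap: 70.2
```

```bash
python3 - <<'E'
from h import *
c=manip.camera('wrist'); save('w3',c['frame'])
a=c['frame'][100:460,150:490]; save('w3c',cv2.resize(a,None,fx=1.6,fy=1.6))
E
```

```text
(no output)
```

View pics/w3c.png

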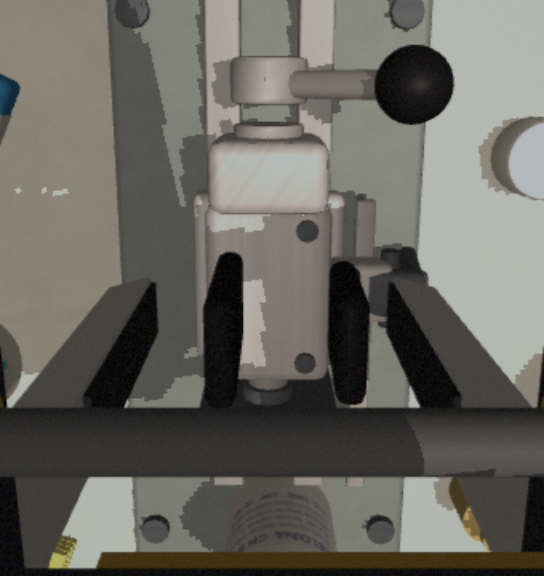

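Fingers straddle the post and lever with the expected clearances (about 16 and 7 mm). Closing now.

>>> drive_tool([
  {"delta_pos": [0,0,1],"yaw": 0,"hand": 50},
  {"delta_pos": [0,0,0],"yaw": 0,"hand": 42},
  {"delta_pos": [0,0,0],"yaw": 0,"hand": 30},
  {"delta_pos": [0,0,0],"yaw": 0,"hand": 30},
  {"delta_pos": [0,0,0],"yaw": 0,"hand": 30},
], squeeze=28)

```text
clock: 3.27
eef_pos: [524.7, -98.6, 82.4]
eef_rot: [3.137, -0.001, 2.949]
wrist_force: [7.6, 31.3, -11.1]
finger_gap: 40.6
```

>>> drive_tool([
  {"delta_pos": [0,0,0],"yaw": 0,"hand": 30},
  {"delta_pos": [0,0,0],"yaw": 0,"hand": 30},
  {"delta_pos": [0,0,0],"yaw": 0,"hand": 30},
])

```text
clock: 3.52
eef_pos: [524.5, -99.1, 82.3]
eef_rot: [3.138, -0.001, 2.95]
wrist_force: [4.3, 16.8, -5.5]
finger_gap: 39.1
```

>>> drive_tool([
  {"delta_pos": [0.3,1.5,0],"yaw": 0,"hand": 30},
  {"delta_pos": [0,0,0],"yaw": 0,"hand": 30},
  {"delta_pos": [0,0,0],"yaw": 0,"hand": 30},
  {"delta_pos": [0,0,0],"yaw": 0,"hand": 30},
])

```text
clock: 3.85
eef_pos: [524.6, -99.0, 82.3]
eef_rot: [3.14, -0.001, 2.95]
wrist_force: [2.0, 7.8, -6.9]
finger_gap: 39.0
```

>>> drive_tool([
  {"delta_pos": [0.2,1,0],"yaw": 0,"hand": 30},
  {"delta_pos": [0,0,0],"yaw": 0,"hand": 30},
  {"delta_pos": [0,0,0],"yaw": 0,"hand": 30},
])

```text
clock: 4.1
eef_pos: [524.6, -98.9, 82.3]
eef_rot: [3.141, -0.001, 2.949]
wrist_force: [-0.7, -1.2, -10.2]
finger_gap: 39.1
```

```bash
python3 - <<'E'
from h import *
c=manip.camera('wrist'); save('w4',c['frame'])
a=c['frame'][100:460,150:490]; save('w4c',cv2.resize(a,None,fx=1.6,fy=1.6))
c=manip.camera('side'); save('s4c',cv2.resize(c['frame'][190:330,240:450],None,fx=3,fy=3))
print(manip.read_state()['wrist_force'])
E
```

```text
[  0.04544626  -0.56518252 -12.51662747]
```

View pics/w4c.png

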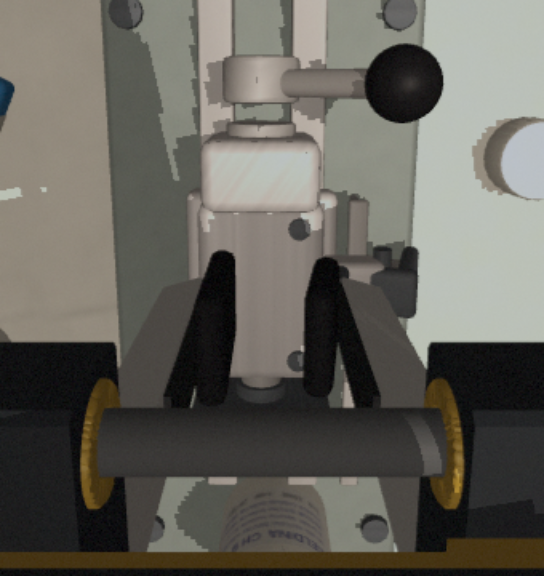

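View pics/s4c.png

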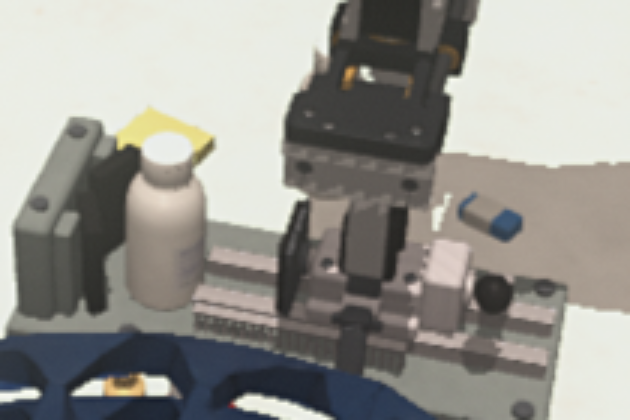

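>>> drive_tool([
  {"delta_pos": [2,-0.38,0],"yaw": 0,"hand": 30},
  {"delta_pos": [2,-0.38,0],"yaw": 0,"hand": 30},
  {"delta_pos": [3,-0.58,0],"yaw": 0,"hand": 30},
  {"delta_pos": [3,-0.58,0],"yaw": 0,"hand": 30},
  {"delta_pos": [0,0,0],"yaw": 0,"hand": 30},
], squeeze=35)

```text
clock: 4.62
eef_pos: [535.4, -101.0, 82.4]
eef_rot: [-3.141, -0.0, 2.95]
wrist_force: [0.7, -4.4, -18.8]
finger_gap: 38.9
```

>>> drive_tool([
  {"delta_pos": [4,-0.8,-0.7],"yaw": 0,"hand": 30},
  {"delta_pos": [5,-1.1,-0.3],"yaw": 0,"hand": 30},
  {"delta_pos": [5,-1.1,0],"yaw": 0,"hand": 30},
  {"delta_pos": [5,-1.1,0],"yaw": 0,"hand": 30},
  {"delta_pos": [0,0,0],"yaw": 0,"hand": 30},
])

```text
clock: 5.03
eef_pos: [555.4, -105.0, 82.3]
eef_rot: [3.142, 0.002, 2.95]
wrist_force: [1.5, -2.5, -7.2]
finger_gap: 38.8
```

```bash
python3 - <<'E'
from h import *
c=manip.camera('side'); save('s5c',cv2.resize(c['frame'][190:330,240:450],None,fx=3,fy=3))
print(manip.read_state()['wrist_force'])
E
```

```text
[ 0.88105909 -2.2558331  -7.3431015 ]
```

View pics/s5c.png

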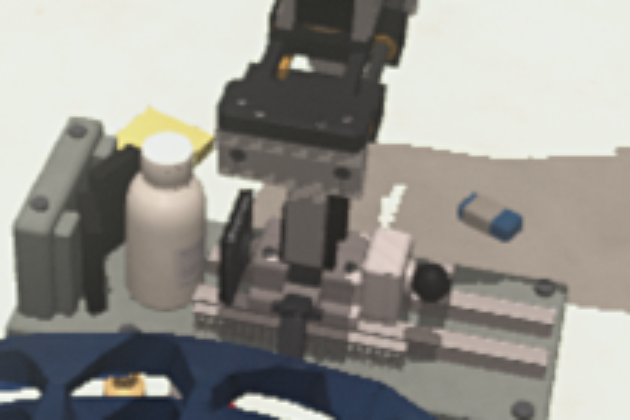

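>>> drive_tool([
  {"delta_pos": [3,-0.58,0],"yaw": 0,"hand": 30},
  {"delta_pos": [3,-0.58,0],"yaw": 0,"hand": 30},
  {"delta_pos": [3,-0.58,0],"yaw": 0,"hand": 30},
  {"delta_pos": [2,-0.38,0],"yaw": 0,"hand": 30},
  {"delta_pos": [2,-0.38,0],"yaw": 0,"hand": 30},
])

```text
clock: 5.5
eef_pos: [567.6, -107.4, 82.3]
eef_rot: [-3.142, 0.001, 2.95]
wrist_force: [-2.0, -1.4, -0.7]
finger_gap: 38.8
```

>>> drive_tool([
  {"delta_pos": [1.5,-0.29,0],"yaw": 0,"hand": 30},
  {"delta_pos": [1.5,-0.29,0],"yaw": 0,"hand": 30},
  {"delta_pos": [1.5,-0.29,0],"yaw": 0,"hand": 30},
  {"delta_pos": [1.5,-0.29,0],"yaw": 0,"hand": 30},
])

```text
clock: 5.83
eef_pos: [573.5, -108.6, 82.3]
eef_rot: [-3.141, 0.001, 2.95]
wrist_force: [-2.3, -1.0, 2.9]
finger_gap: 38.8
```

```bash
python3 - <<'E'
from h import *
c=manip.camera('side'); save('s6c',cv2.resize(c['frame'][190:330,240:450],None,fx=3,fy=3))
for i in range(3): print(manip.read_state()['wrist_force'])
E
```

```text
[-0.53203994 -1.05818709  3.45772112]
[-0.53203994 -1.05818709  3.45772112]
[-0.53203994 -1.05818709  3.45772112]
```

View pics/s6c.png

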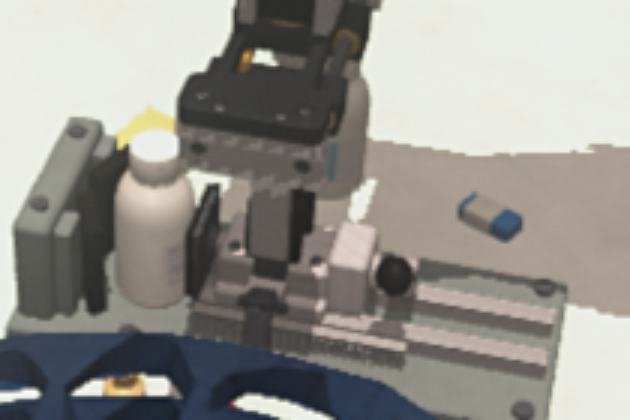

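>>> drive_tool([
  {"delta_pos": [1.5,-0.29,0],"yaw": 0,"hand": 30},
  {"delta_pos": [1.5,-0.29,0],"yaw": 0,"hand": 30},
  {"delta_pos": [1.5,-0.29,0],"yaw": 0,"hand": 30},
])

```text
clock: 6.13
eef_pos: [577.9, -109.5, 82.3]
eef_rot: [-3.141, 0.001, 2.95]
wrist_force: [-2.7, -2.3, 5.0]
finger_gap: 38.9
```

>>> drive_tool([
  {"delta_pos": [1.0,-0.19,0],"yaw": 0,"hand": 30},
  {"delta_pos": [1.0,-0.19,0],"yaw": 0,"hand": 30},
  {"delta_pos": [1.0,-0.19,0],"yaw": 0,"hand": 30},
])

```text
clock: 6.38
eef_pos: [580.9, -110.1, 82.3]
eef_rot: [-3.141, 0.001, 2.95]
wrist_force: [-2.5, -2.9, 5.3]
finger_gap: 38.8
```

>>> drive_tool([
  {"delta_pos": [1.0,-0.19,0],"yaw": 0,"hand": 30},
  {"delta_pos": [1.0,-0.19,0],"yaw": 0,"hand": 30},
])

```text
clock: 6.55
eef_pos: [582.9, -110.5, 82.3]
eef_rot: [-3.141, 0.001, 2.95]
wrist_force: [-1.4, -1.4, 5.3]
finger_gap: 38.8
```

>>> drive_tool([
  {"delta_pos": [1.0,-0.19,0],"yaw": 0,"hand": 30},
  {"delta_pos": [1.0,-0.19,0],"yaw": 0,"hand": 30},
])

```text
clock: 6.72
eef_pos: [584.6, -110.8, 82.3]
eef_rot: [-3.141, -0.0, 2.95]
wrist_force: [-7.9, -0.4, 8.5]
finger_gap: 39.0
```

>>> drive_tool([
  {"delta_pos": [1.0,-0.19,0],"yaw": 0,"hand": 30},
  {"delta_pos": [1.0,-0.19,0],"yaw": 0,"hand": 30},
])

```text
clock: 6.88
eef_pos: [586.0, -111.1, 82.3]
eef_rot: [-3.141, -0.002, 2.95]
wrist_force: [-13.7, -0.2, 11.6]
finger_gap: 38.9
```

```bash
python3 - <<'E'
from h import *
c=manip.camera('side'); save('s7c',cv2.resize(c['frame'][190:330,240:450],None,fx=3,fy=3))
c=manip.camera('scene'); save('sc7c',cv2.resize(c['frame'][140:300,220:420],None,fx=3,fy=3))
print(manip.read_state()['wrist_force'])
E
```

```text
[-10.05776065  -0.43747606  11.13348335]
```

View pics/s7c.png

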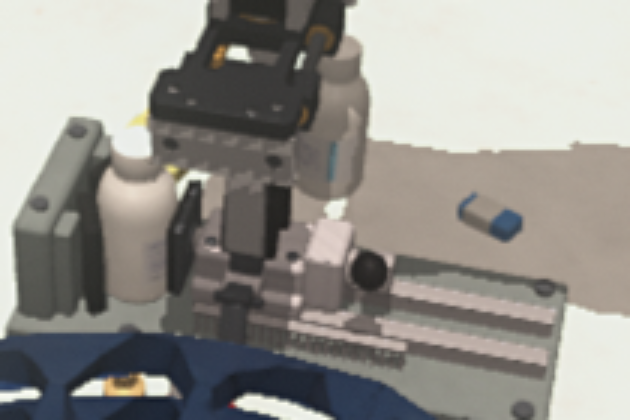

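View pics/sc7c.png

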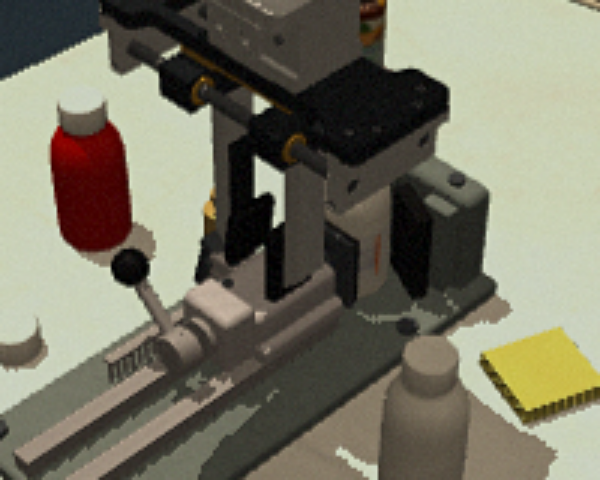

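>>> drive_tool([
  {"delta_pos": [-1.5,0.29,0],"yaw": 0,"hand": 30},
  {"delta_pos": [-1.5,0.29,0],"yaw": 0,"hand": 30},
  {"delta_pos": [-0.6,0.12,0],"yaw": 0,"hand": 30},
  {"delta_pos": [0,0,0],"yaw": 0,"hand": 30},
])

```text
clock: 7.32
eef_pos: [583.2, -110.5, 82.3]
eef_rot: [-3.141, 0.001, 2.95]
wrist_force: [-2.0, -2.0, 6.5]
finger_gap: 39.1
```

>>> drive_tool([
  {"delta_pos": [-0.5,0.1,0],"yaw": 0,"hand": 30},
  {"delta_pos": [0,0,0],"yaw": 0,"hand": 30},
])

```text
clock: 7.48
eef_pos: [582.9, -110.5, 82.3]
eef_rot: [-3.141, 0.001, 2.95]
wrist_force: [0.7, -3.2, 6.4]
finger_gap: 38.9
```

>>> drive_tool([
  {"delta_pos": [0,0,0],"yaw": 0,"hand": 44},
  {"delta_pos": [0,0,0],"yaw": 0,"hand": 56},
  {"delta_pos": [0,0,0],"yaw": 0,"hand": 68},
  {"delta_pos": [0,0,0],"yaw": 0,"hand": 70},
  {"delta_pos": [0,0,0],"yaw": 0,"hand": 70},
])

```text
clock: 7.9
eef_pos: [582.4, -110.1, 81.5]
eef_rot: [-3.141, -0.001, 2.95]
wrist_force: [-0.1, 0.0, 0.2]
finger_gap: 66.9
```

```bash
python3 - <<'E'
from h import *
c=manip.camera('side'); save('s8c',cv2.resize(c['frame'][190:330,240:450],None,fx=3,fy=3))
c=manip.camera('wrist'); save('w8',c['frame'])
print(manip.read_state())
E
```

```text
{'clock': 8.0, 'joints': array([-2.48887951e-01,  5.40374173e-01,  1.52902608e+00, -3.13161309e-04,
        1.07291777e+00, -1.62792414e+00]), 'qd': array([-0.001024  , -0.00156658, -0.00127788,  0.00088142,  0.00096211,
        0.0013528 ]), 'effort': array([ 1.21490811e-01, -6.23713660e+01, -3.11545730e+01, -1.29714955e-02,
        7.07566459e-02, -1.16055602e-03]), 'eef_pos': array([ 582.27979199, -110.29928689,   81.40854536]), 'eef_rot': array([-3.14135949e+00, -7.39913547e-04,  2.94998208e+00]), 'wrist_force': array([-0.321961  ,  0.30857832, -0.05917272]), 'moment': array([ 0.08630992, -0.02015696,  0.00011059]), 'finger_gap': 69.81158448182723}
```

View pics/s8c.png

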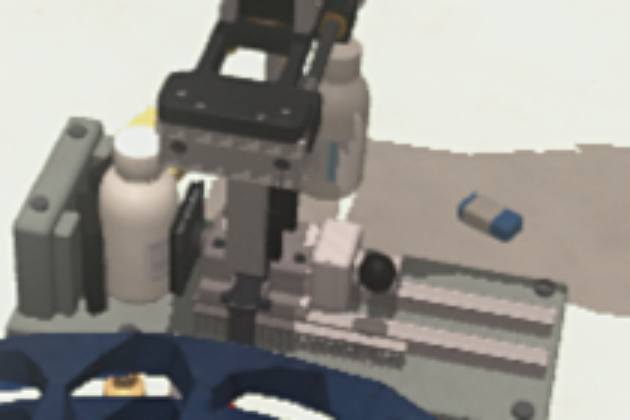

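View pics/w8.png

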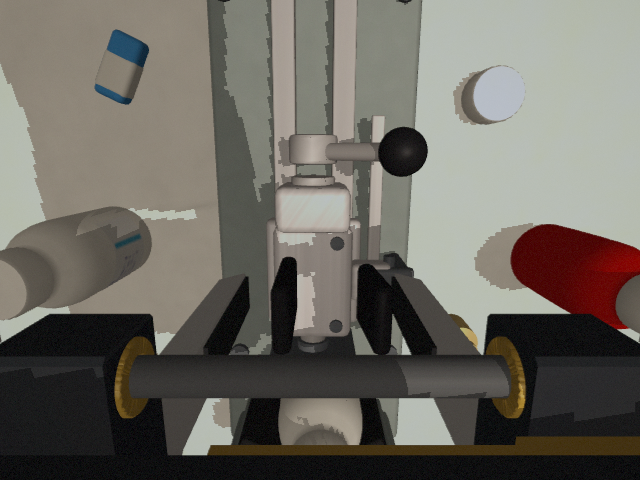

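>>> drive_tool([
  {"delta_pos": [0,0,15],"yaw": 0,"hand": 72},
  {"delta_pos": [0,0,25],"yaw": 0,"hand": 72},
  {"delta_pos": [0,0,35],"yaw": 0,"hand": 72},
  {"delta_pos": [-10,10,25],"yaw": 0,"hand": 60},
  {"delta_pos": [-20,30,0],"yaw": 0,"hand": 30},
])

```text
clock: 8.42
eef_pos: [554.6, -72.5, 186.5]
eef_rot: [-3.141, 0.008, 2.947]
wrist_force: [0.2, 0.7, 0.4]
finger_gap: 61.4
```

>>> drive_tool([
  {"delta_pos": [-20,30,0],"yaw": 0,"hand": 0},
  {"delta_pos": [-8,12.5,0],"yaw": 0,"hand": 0},
  {"delta_pos": [0,0,0],"yaw": 0,"hand": 0},
  {"delta_pos": [0,0,0],"yaw": 0,"hand": 0},
], squeeze=40)

```text
clock: 8.75
eef_pos: [524.8, -27.8, 182.0]
eef_rot: [-3.141, 0.0, 2.951]
wrist_force: [0.3, -0.2, -0.2]
finger_gap: 35.4
```

```bash
python3 - <<'E'
from h import *
for n in ['scene','side','wrist']:
    c=manip.camera(n); save(n+'9',c['frame']); np.savez(f'pics/{n}9.npz',**{k:np.array(v) for k,v in c.items()})
a=cv2.imread('pics/scene9.png')[130:330,190:400]; b=cv2.imread('pics/side9.png')[150:350,240:450]
cv2.imwrite('pics/c9.png',cv2.resize(np.hstack([a,b]),None,fx=1.9,fy=1.9,interpolation=cv2.INTER_CUBIC))
s=manip.read_state();print(s['clock'],s['eef_pos'],s['eef_rot'],s['wrist_force'],s['finger_gap'])
E
```

```text
8.9 [525.03901563 -28.71894051 181.58689712] [-3.14136098e+00 -2.31166933e-04  2.94896727e+00] [ 0.07706513 -0.09189682 -0.87682662] 23.334533378724476
```

View pics/c9.png

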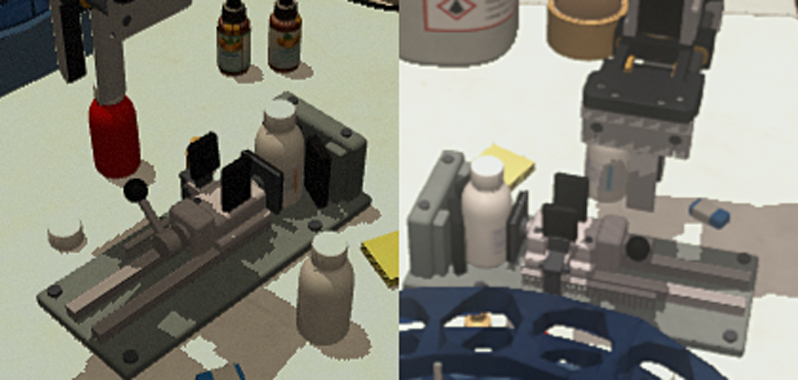

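View pics/wrist9.png

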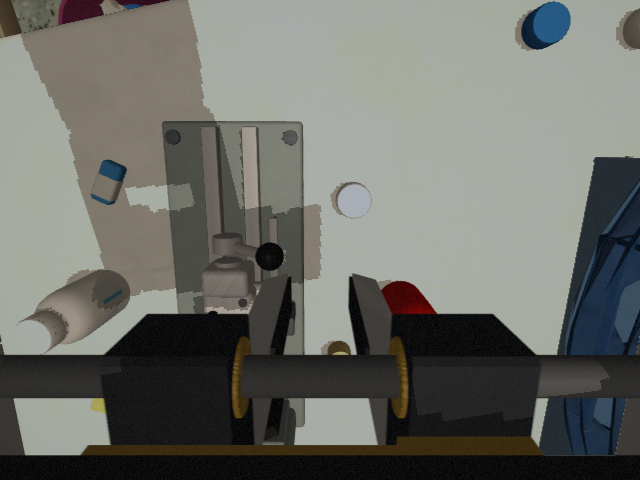

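```bash
python3 - <<'E'
from h import *
c=ld('wrist9'); C=np.array([563.7,-108.8]);u=np.array([.982,-.190]);v=np.array([.190,.982])
def V(p): q=p[:2]-C; return np.round([q@u,q@v],1)
f=c['frame'].astype(int)
m=(f.max(-1)<50).astype(np.uint8); m[:235]=0;m[275:]=0;m[:,:250]=0;m[:,288:]=0
n,l,st,ce=cv2.connectedComponentsWithStats(m)
for i in range(1,n):
    if st[i,4]>60: print(st[i],ce[i]); p=ray(c,*ce[i],78.2);print(p,V(p))
for nm in('scene','side'):
    q=ld(nm+'9'); 
    a=q['frame'].astype(int)
    reg=(slice(225,240),slice(250,275)) if nm=='scene' else (slice(270,292),slice(362,388))
    mm=a[reg].max(-1)<55; yy,xx=np.nonzero(mm); uv=(np.median(xx)+reg[1].start,np.median(yy)+reg[0].start);print(nm,uv,V(ray(q,*uv,78.2)))
P=np.load('pics/Pscene.npy').reshape(-1,3);S=np.load('pics/Pside.npy').reshape(-1,3);Q=np.vstack([P,S])
k=(Q[:,2]>80)&(Q[:,2]<260)&(Q[:,0]>420)&(Q[:,0]<650)&(Q[:,1]>-30);q=Q[k];
for x in range(420,650,40):
    w=q[(q[:,0]>x)&(q[:,0]<x+40)]; print(x,len(w),np.percentile(w[:,1],1) if len(w) else 0)
E
```

```text
[255 242  29  29 637] [269.10047096 255.97959184]
[524.26506774 -64.3964208   78.2       ] [-47.2  36.1]
scene (np.float64(261.0), np.float64(230.0)) [-48.   37.1]
side (np.float64(366.0), np.float64(280.0)) [-47.1  34. ]
420 4446 198.10845508390895
460 7755 150.69452305262303
500 8747 120.56610201025062
540 9085 106.71228377182725
580 10905 25.991427736543912
620 8100 97.03761268555596
```

>>> drive_tool([
  {"delta_pos": [2.9,-0.6,-20],"yaw": 0,"hand": 0},
  {"delta_pos": [0,0,-30],"yaw": 0,"hand": 0},
  {"delta_pos": [0,0,-30],"yaw": 0,"hand": 0},
  {"delta_pos": [0,0,-18],"yaw": 0,"hand": 0},
  {"delta_pos": [0,0,0],"yaw": 0,"hand": 0},
])

```text
clock: 9.32
eef_pos: [525.8, -29.0, 79.9]
eef_rot: [-3.141, -0.006, 2.949]
wrist_force: [-0.1, 0.2, -1.0]
finger_gap: 0.3
```

```bash
python3 - <<'E'
from h import *
for n in ['scene','wrist']:
    c=manip.camera(n); save(n+'10',c['frame']); np.savez(f'pics/{n}10.npz',**{k:np.array(v) for k,v in c.items()})
a=cv2.imread('pics/scene10.png')[160:320,210:380]
b=cv2.imread('pics/wrist10.png')[150:310,180:350]
cv2.imwrite('pics/c10.png',cv2.resize(np.hstack([a,b]),None,fx=2.3,fy=2.3,interpolation=cv2.INTER_CUBIC))
s=manip.read_state();print(s['clock'],s['eef_pos'],s['eef_rot'],s['wrist_force'],s['finger_gap'])
E
```

```text
9.4167 [527.71359781 -29.00589768  83.97175516] [-3.14150365e+00 -7.95797847e-04  2.94897889e+00] [-0.58528083 -0.84661556 -0.18770229] 0.31328472744255154
```

View pics/c10.png

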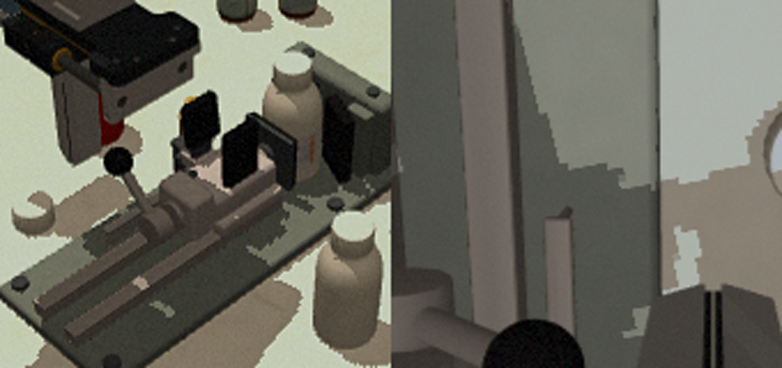

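>>> drive_tool([
  {"delta_pos": [-1,-5,0],"yaw": 0,"hand": 0},
  {"delta_pos": [-0.4,-2,0],"yaw": 0,"hand": 0},
  {"delta_pos": [-0.2,-1,0],"yaw": 0,"hand": 0},
  {"delta_pos": [-0.2,-1,0],"yaw": 0,"hand": 0},
])

```text
clock: 9.75
eef_pos: [525.9, -37.7, 84.7]
eef_rot: [3.141, 0.001, 2.949]
wrist_force: [0.2, -0.5, -0.9]
finger_gap: 0.6
```

>>> drive_tool([
  {"delta_pos": [-0.2,-1,0],"yaw": 0,"hand": 0},
  {"delta_pos": [-0.2,-1,0],"yaw": 0,"hand": 0},
])

```text
clock: 9.92
eef_pos: [525.3, -39.5, 84.2]
eef_rot: [3.142, 0.0, 2.95]
wrist_force: [-0.9, -0.3, -0.7]
finger_gap: 0.6
```

>>> drive_tool([
  {"delta_pos": [-0.2,-1,0],"yaw": 0,"hand": 0},
  {"delta_pos": [-0.2,-1,0],"yaw": 0,"hand": 0},
])

```text
clock: 10.08
eef_pos: [524.8, -41.4, 83.9]
eef_rot: [-3.142, 0.0, 2.95]
wrist_force: [0.9, -0.6, 0.1]
finger_gap: 0.9
```

>>> drive_tool([
  {"delta_pos": [-0.2,-1,0],"yaw": 0,"hand": 0},
  {"delta_pos": [-0.2,-1,0],"yaw": 0,"hand": 0},
  {"delta_pos": [0,0,0],"yaw": 0,"hand": 0},
])

```text
clock: 10.33
eef_pos: [524.4, -43.1, 83.9]
eef_rot: [3.141, 0.0, 2.95]
wrist_force: [1.4, 3.6, -0.3]
finger_gap: 0.4
```

>>> drive_tool([
  {"delta_pos": [-0.2,-1,0],"yaw": 0,"hand": 0},
  {"delta_pos": [0,0,0],"yaw": 0,"hand": 0},
])

```text
clock: 10.5
eef_pos: [524.2, -44.2, 83.9]
eef_rot: [3.141, 0.0, 2.95]
wrist_force: [0.8, 4.0, 0.1]
finger_gap: 0.8
```

>>> drive_tool([
  {"delta_pos": [-0.26,-1.33,1.48],"yaw": 0,"hand": 0},
  {"delta_pos": [-0.27,-1.38,1.42],"yaw": 0,"hand": 0},
  {"delta_pos": [-0.28,-1.43,1.36],"yaw": 0,"hand": 0},
])

```text
clock: 10.75
eef_pos: [523.3, -48.5, 88.3]
eef_rot: [3.142, -0.0, 2.95]
wrist_force: [1.4, 4.8, -0.1]
finger_gap: 0.4
```

>>> drive_tool([
  {"delta_pos": [-0.29,-1.49,1.3],"yaw": 0,"hand": 0},
  {"delta_pos": [-0.3,-1.54,1.24],"yaw": 0,"hand": 0},
  {"delta_pos": [-0.3,-1.58,1.18],"yaw": 0,"hand": 0},
])

```text
clock: 11.0
eef_pos: [522.4, -53.3, 92.0]
eef_rot: [3.142, -0.0, 2.95]
wrist_force: [0.2, 3.8, 0.3]
finger_gap: 0.4
```

>>> drive_tool([
  {"delta_pos": [-0.32,-1.66,1.06],"yaw": 0,"hand": 0},
  {"delta_pos": [-0.33,-1.71,0.99],"yaw": 0,"hand": 0},
  {"delta_pos": [0,0,0],"yaw": 0,"hand": 0},
])

```text
clock: 11.25
eef_pos: [521.6, -56.8, 94.0]
eef_rot: [-3.141, -0.0, 2.95]
wrist_force: [-1.5, 3.4, -0.1]
finger_gap: 0.5
```

>>> drive_tool([
  {"delta_pos": [-0.34,-1.74,0.92],"yaw": 0,"hand": 0},
  {"delta_pos": [-0.34,-1.77,0.85],"yaw": 0,"hand": 0},
  {"delta_pos": [0,0,0],"yaw": 0,"hand": 0},
])

```text
clock: 11.5
eef_pos: [521.0, -60.3, 95.8]
eef_rot: [-3.141, -0.0, 2.95]
wrist_force: [-1.8, 3.2, -0.6]
finger_gap: 1.0
```

>>> drive_tool([
  {"delta_pos": [-0.35,-1.81,0.78],"yaw": 0,"hand": 0},
  {"delta_pos": [-0.35,-1.83,0.7],"yaw": 0,"hand": 0},
  {"delta_pos": [0,0,0],"yaw": 0,"hand": 0},
])

```text
clock: 11.75
eef_pos: [520.4, -63.9, 97.3]
eef_rot: [-3.142, -0.0, 2.95]
wrist_force: [-0.8, 2.5, 0.3]
finger_gap: 0.4
```

>>> drive_tool([
  {"delta_pos": [-0.36,-1.86,0.62],"yaw": 0,"hand": 0},
  {"delta_pos": [-0.36,-1.88,0.54],"yaw": 0,"hand": 0},
  {"delta_pos": [0,0,0],"yaw": 0,"hand": 0},
])

```text
clock: 12.0
eef_pos: [519.7, -67.7, 98.4]
eef_rot: [-3.142, -0.0, 2.95]
wrist_force: [-0.3, 2.6, 0.4]
finger_gap: 0.9
```

```bash
python3 - <<'E'
from h import *
c=manip.camera('side');d=manip.camera('scene')
a=c['frame'][190:330,240:450]; b=d['frame'][150:290,220:430]
save('c11',cv2.resize(np.hstack([a,b]),None,fx=1.9,fy=1.9,interpolation=cv2.INTER_CUBIC))
print(manip.read_state()['wrist_force'])
E
```

```text
[-1.63876379  2.30874334  0.39446723]
```

View pics/c11.png

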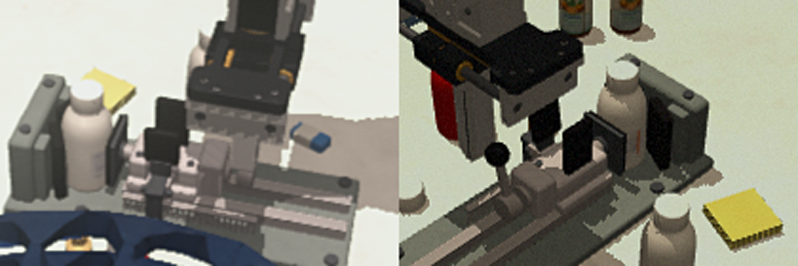

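The crank is moving with the finger and is nearly upright; the bottle is still seated and upright. The push hasn't risen yet, so I continue in smaller steps.

>>> drive_tool([
  {"delta_pos": [-0.37,-1.9,0.46],"yaw": 0,"hand": 0},
  {"delta_pos": [-0.37,-1.92,0.38],"yaw": 0,"hand": 0},
  {"delta_pos": [0,0,0],"yaw": 0,"hand": 0},
])

```text
clock: 12.35
eef_pos: [519.0, -71.5, 99.3]
eef_rot: [3.142, 0.0, 2.95]
wrist_force: [-1.0, 3.4, -0.3]
finger_gap: 0.2
```

>>> drive_tool([
  {"delta_pos": [-0.37,-1.94,0.3],"yaw": 0,"hand": 0},
  {"delta_pos": [0,0,0],"yaw": 0,"hand": 0},
])

```text
clock: 12.52
eef_pos: [518.6, -73.4, 99.5]
eef_rot: [3.142, 0.0, 2.95]
wrist_force: [-1.2, 4.4, 1.2]
finger_gap: 0.4
```

>>> drive_tool([
  {"delta_pos": [-0.37,-1.95,0.22],"yaw": 0,"hand": 0},
  {"delta_pos": [0,0,0],"yaw": 0,"hand": 0},
])

```text
clock: 12.68
eef_pos: [518.2, -75.3, 99.7]
eef_rot: [-3.142, -0.0, 2.95]
wrist_force: [-1.1, 3.4, 0.3]
finger_gap: 0.8
```

>>> drive_tool([
  {"delta_pos": [-0.38,-1.96,0.16],"yaw": 0,"hand": 0},
  {"delta_pos": [-0.38,-1.96,0.08],"yaw": 0,"hand": 0},
  {"delta_pos": [0,0,0],"yaw": 0,"hand": 0},
  {"delta_pos": [0,0,0],"yaw": 0,"hand": 0},
])

```text
clock: 13.02
eef_pos: [517.4, -79.2, 99.9]
eef_rot: [-3.141, -0.0, 2.95]
wrist_force: [-1.6, 2.5, 0.7]
finger_gap: 0.6
```

>>> drive_tool([
  {"delta_pos": [-0.38,-1.96,0.0],"yaw": 0,"hand": 0},
  {"delta_pos": [-0.38,-1.96,-0.08],"yaw": 0,"hand": 0},
  {"delta_pos": [0,0,0],"yaw": 0,"hand": 0},
  {"delta_pos": [0,0,0],"yaw": 0,"hand": 0},
])

```text
clock: 13.35
eef_pos: [516.7, -83.1, 99.8]
eef_rot: [-3.141, -0.0, 2.95]
wrist_force: [-1.8, 2.9, 0.3]
finger_gap: 0.6
```

>>> drive_tool([
  {"delta_pos": [-0.38,-1.96,-0.1],"yaw": 0,"hand": 0},
  {"delta_pos": [-0.38,-1.96,-0.2],"yaw": 0,"hand": 0},
])

```text
clock: 13.52
eef_pos: [515.9, -86.7, 99.5]
eef_rot: [3.141, -0.0, 2.95]
wrist_force: [-1.3, 5.6, -0.1]
finger_gap: 0.7
```

```bash
python3 - <<'E'
from h import *
c=manip.camera('side');d=manip.camera('scene')
a=c['frame'][200:310,240:390]; b=d['frame'][170:280,250:400]
save('c12',cv2.resize(np.hstack([a,b]),None,fx=2.65,fy=2.65,interpolation=cv2.INTER_CUBIC))
print(manip.read_state()['wrist_force'])
E
```

```text
[-1.71343816  4.1182537  -1.53659179]
```

View pics/c12.png

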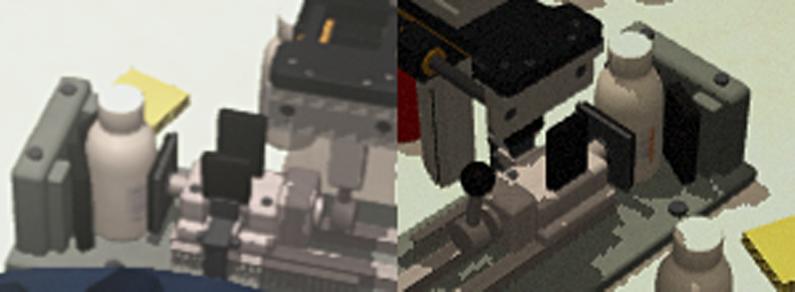

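```bash
python3 - <<'E'
from h import *
c=manip.camera('side');save('s12',c['frame']);np.savez('pics/s12.npz',**{k:np.array(v) for k,v in c.items()})
print(manip.read_state()['wrist_force'],manip.read_state()['clock'])
def un(n): return cv2.imread(f'pics/{n}.png')[1::3,1::3]
I={'s7':un('s7c'),'s8':un('s8c'),'s9':cv2.imread('pics/side9.png')[190:330,240:450],'s12':cv2.imread('pics/s12.png')[190:330,240:450]}
row=[]
for k,v in I.items():
    row.append(cv2.resize(v[30:120,20:120],None,fx=4,fy=4,interpolation=cv2.INTER_CUBIC))
cv2.imwrite('pics/cmp.png',np.vstack([np.hstack(row[:2]),np.hstack(row[2:])])[:600*2:1][:, :])
E
python3 -c "
import cv2;a=cv2.imread('pics/cmp.png');print(a.shape);cv2.imwrite('pics/cmp2.png',cv2.resize(a,(660,594)))"
```

```text
[-2.13599524  3.82830094  0.31429631] 13.6667
(720, 800, 3)
```

View pics/cmp2.png

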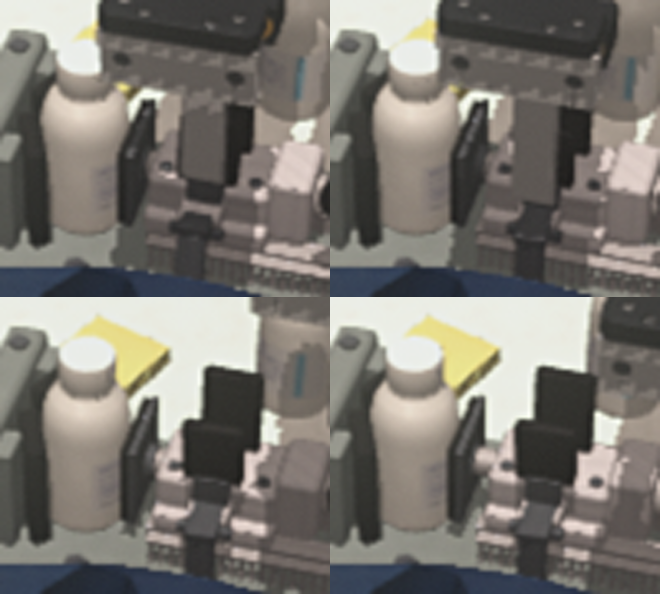

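```bash
python3 - <<'E'
from h import *
def un(n): return cv2.imread(f'pics/{n}.png')[1::3,1::3]
I={'s6':un('s6c'),'s7':un('s7c'),'s8':un('s8c'),'s9':cv2.imread('pics/side9.png')[190:330,240:450],'s12':cv2.imread('pics/s12.png')[190:330,240:450]}
for k,v in I.items():
    g=v.astype(float).mean(-1)
    out=[]
    for r in range(74,100,3):
        p=g[r-1:r+2,45:75].mean(0)
        # falling edge bottle->plate: last crossing below 95 before min
        t=80; j=[i for i in range(29) if p[i]>=t>p[i+1]]
        out.append(round(45+j[0]+(p[j[0]]-t)/(p[j[0]]-p[j[0]+1]),2) if j else None)
    print(k,out)
for k in ('s7','s9','s12'): print(k,I[k][82,50:75].mean(-1).astype(int))
E
```

```text
s6 [np.float64(62.99), np.float64(61.69), np.float64(61.22), np.float64(61.12), np.float64(61.11), np.float64(61.01), np.float64(61.02), np.float64(61.02), np.float64(62.34)]
s7 [np.float64(56.23), np.float64(55.24), np.float64(54.94), np.float64(54.99), np.float64(54.85), np.float64(54.91), np.float64(54.96), np.float64(54.99), np.float64(56.46)]
s8 [np.float64(57.05), np.float64(56.06), np.float64(55.74), np.float64(55.82), np.float64(55.71), np.float64(55.73), np.float64(55.8), np.float64(55.79), np.float64(57.55)]
s9 [np.float64(57.14), np.float64(56.11), np.float64(55.81), np.float64(55.87), np.float64(55.76), np.float64(55.76), np.float64(55.83), np.float64(55.81), np.float64(57.59)]
s12 [np.float64(56.27), np.float64(55.28), np.float64(55.04), np.float64(55.02), np.float64(54.9), np.float64(54.97), np.float64(55.0), np.float64(55.06), np.float64(56.57)]
s7 [113 107 111 114 112  80  43  40  47  48  47  48  50  47  67  95 116 126
 146 156 144 148 157 111  64]
s9 [114 110 108 112 114 111  75  44  50  58  57  53  51  58  63  65  75 102
 161 198 187 144 122 123 138]
s12 [115 111 114 116 115  80  49  49  57  60  56  52  61  74  88  99 100 103
 129 176 203 178 136 113 119]
```

```bash
python3 - <<'E'
from h import *
d=manip.camera('scene');save('scene13',d['frame'])
C=np.array([563.7,-108.8]);u=np.array([.982,-.190]);v=np.array([.190,.982])
def V(p): q=p[:2]-C; return np.round([q@u,q@v],1)
a=d['frame']; sub=(a[215:255,255:300].max(-1)<45).astype(np.uint8)
n,l,st,ce=cv2.connectedComponentsWithStats(sub)
for i in range(1,n):
    if st[i,4]>40:
        uv=ce[i]+[255,215]; print(st[i],uv,[ (z,V(ray(d,*uv,z))) for z in (94,95.5,96)])
save('c13',cv2.resize(a[200:290,240:320],None,fx=6,fy=6,interpolation=cv2.INTER_CUBIC))
s=manip.read_state();print(s['clock'],s['eef_pos'],s['wrist_force'])
E
```

```text
[35  2 10 13 83] [295.24096386 222.97590361] [(94, array([-11. ,  -1.2])), (95.5, array([-12.2,  -2.4])), (96, array([-12.6,  -2.8]))]
[ 19   7  16  23 177] [281.10169492 235.59887006] [(94, array([-45.5,  -7.2])), (95.5, array([-46.5,  -8.4])), (96, array([-46.9,  -8.9]))]
13.7167 [515.89788143 -86.89912248  99.50972677] [-2.47228528  3.11103268 -0.22920281]
```

View pics/c13.png

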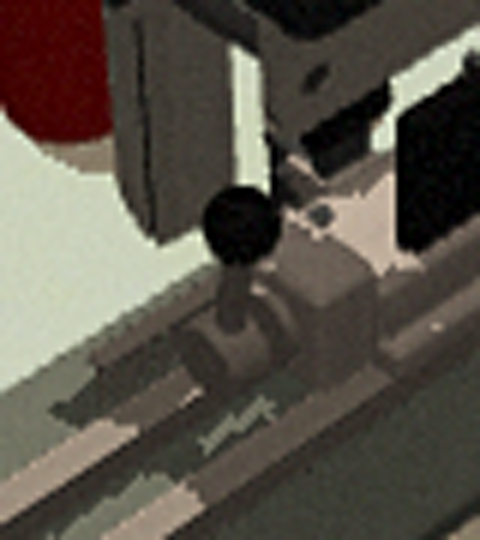

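```bash
python3 - <<'E'
from h import *
def un(n): return cv2.imread(f'pics/{n}.png')[1::3,1::3]
I={'s7':un('s7c'),'s9':cv2.imread('pics/side9.png')[190:330,240:450],'s12':cv2.imread('pics/s12.png')[190:330,240:450]}
for k,v in I.items():
    g=v.astype(float).mean(-1); out=[]
    for r in range(62,82,2):
        p=g[r-1:r+2,50:76].mean(0); i0=int(np.argmin(p[:14])); t=80
        j=[i for i in range(i0,25) if p[i]<t<=p[i+1]]
        out.append(float(round(50+j[0]+(t-p[j[0]])/(p[j[0]+1]-p[j[0]]),2)) if j else None)
    print(k,out)
cv2.imwrite('pics/c14.png',cv2.resize(np.hstack([I[k][50:110,40:85] for k in I]),None,fx=5.5,fy=5.5,interpolation=cv2.INTER_NEAREST))
E
```

```text
s7 [66.31, 63.92, 66.42, 66.37, 66.36, 66.47, 66.96, 58.39, 64.23, 64.23]
s9 [64.83, 63.86, 62.75, 62.51, 61.44, 60.75, 67.18, 64.3, 63.76, 64.43]
s12 [63.86, 62.97, 62.39, 61.41, 60.36, 66.14, 66.04, 58.09, 62.78, 62.68]
```

View pics/c14.png

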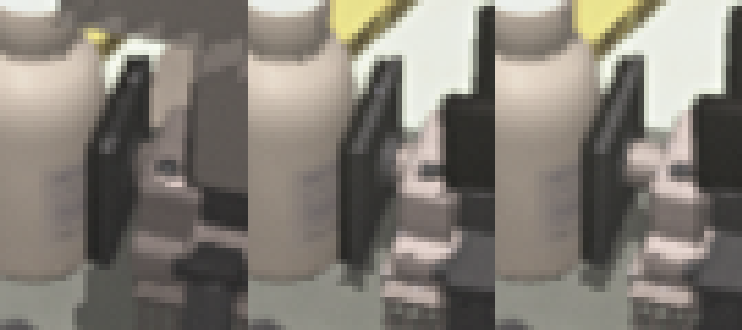

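Three things agree. The ball is just right of upright, at about 1.0 rad turned. Of the 6 mm advance, only about 1.3 mm was gap. The moving push is about 5.6 N. Together that gives roughly 20 N of clamping, so I stop here and retreat.

>>> drive_tool([
  {"delta_pos": [1,5,0],"yaw": 0,"hand": 0},
  {"delta_pos": [3,15,0],"yaw": 0,"hand": 0},
  {"delta_pos": [2,10,20],"yaw": 0,"hand": 0},
  {"delta_pos": [-5,10,35],"yaw": 0,"hand": 0},
  {"delta_pos": [-15,0,35],"yaw": 0,"hand": 0},
])

```text
clock: 14.13
eef_pos: [502.4, -45.6, 190.1]
eef_rot: [-3.141, -0.001, 2.951]
wrist_force: [0.9, -0.7, 0.3]
finger_gap: 0.7
```

>>> drive_tool([
  {"delta_pos": [-30,0,15],"yaw": 0,"hand": 0},
  {"delta_pos": [-30,0,0],"yaw": 0,"hand": 0},
  {"delta_pos": [-20,0,0],"yaw": 0,"hand": 0},
  {"delta_pos": [0,0,0],"yaw": 0,"hand": 0},
])

```text
clock: 14.47
eef_pos: [419.9, -46.8, 205.2]
eef_rot: [-3.141, 0.002, 2.95]
wrist_force: [0.3, 0.2, -0.6]
finger_gap: 0.2
```

```bash
python3 - <<'E'
from h import *
c=manip.camera('side');d=manip.camera('scene')
save('s15',c['frame']);a=c['frame'][190:330,240:450]; b=d['frame'][150:290,210:420]
save('c15',cv2.resize(np.hstack([a,b]),None,fx=1.9,fy=1.9,interpolation=cv2.INTER_CUBIC))
for k in('s12','s15'):
    g=cv2.imread(f'pics/{k}.png')[190:330,240:450].astype(float).mean(-1);o=[]
    for r in range(80,98,3):
        p=g[r-1:r+2,45:75].mean(0);j=[i for i in range(29) if p[i]>=80>p[i+1]][0];o.append(round(float(45+j+(p[j]-80)/(p[j]-p[j+1])),2))
    print(k,o)
s=manip.read_state();print(s['clock'],s['eef_pos'],s['wrist_force'])
E
```

```text
s12 [55.04, 55.02, 54.9, 54.97, 55.0, 55.06]
s15 [54.79, 54.79, 54.67, 54.73, 54.78, 54.8]
14.5667 [422.34354395 -46.9994408  205.2238218 ] [ 0.41377911 -0.04350316 -0.20199044]
```

View pics/c15.png

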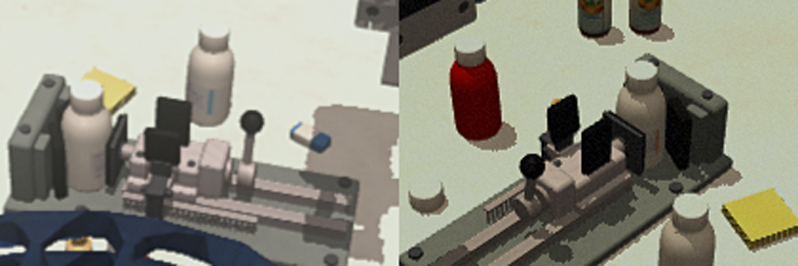

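```bash
python3 - <<'E'
from h import *
I={k:cv2.cvtColor(cv2.imread(f'pics/{k}.png'),cv2.COLOR_BGR2GRAY).astype(np.float32) for k in('side9','s12','s15')}
# patches (x0,y0,x1,y1) full image
P={'vjaw':(244,225,262,300),'cap':(272,228,304,255),'bottleedge':(270,255,300,295),'plate':(293,245,312,295),'post':(318,238,345,262),'lever':(314,255,338,275),'block':(340,258,362,300),'bed bolt':(410,320,435,335)}
base=I['s15']
for n,(x0,y0,x1,y1) in P.items():
    t=base[y0:y1,x0:x1]; o=[]
    for k in('side9','s12'):
        W=np.eye(2,3,dtype=np.float32)
        try:
            m=3;src=I[k]
            cc,W=cv2.findTransformECC(t,src[y0-0:y1,x0:x1],W,cv2.MOTION_TRANSLATION,(3,200,1e-5),None,3)
            o.append((k,np.round(W[:,2],2).tolist(),round(cc,3)))
        except cv2.error as e: o.append((k,'fail'))
    print(n,o)
E
```

```text
vjaw [('side9', [0.09000000357627869, 0.03999999910593033], 0.999), ('s12', [0.10000000149011612, 0.009999999776482582], 0.999)]
cap [('side9', [0.4000000059604645, 0.05999999865889549], 0.947), ('s12', [-0.029999999329447746, 0.009999999776482582], 0.999)]
bottleedge [('side9', [0.36000001430511475, -0.019999999552965164], 0.982), ('s12', [-0.019999999552965164, -0.009999999776482582], 1.0)]
plate [('side9', [0.800000011920929, -0.009999999776482582], 0.974), ('s12', [-0.009999999776482582, 0.009999999776482582], 0.999)]
post [('side9', [-0.6399999856948853, -0.05000000074505806], 0.996), ('s12', [0.029999999329447746, 0.07999999821186066], 0.997)]
lever [('side9', [-0.8399999737739563, -0.15000000596046448], 0.99), ('s12', [-0.029999999329447746, 0.019999999552965164], 0.998)]
block [('side9', [-0.6499999761581421, -0.30000001192092896], 0.829), ('s12', [-0.18000000715255737, -0.10000000149011612], 0.778)]
bed bolt [('side9', [-0.019999999552965164, -0.05000000074505806], 0.841), ('s12', [-0.05000000074505806, -0.05999999865889549], 0.837)]
```

```bash
python3 - <<'E'
from h import *
print(manip.sign_off())
E
```

```text
the job is handed in; nothing more can be done
None
```

The bottle is clamped between the V jaw and the jaw face, and I handed the job in at about 14.6 s. No verdict was reported. The clamping force is an estimate, not a direct reading.

**What I did:**
- I pinched the lever against the post and slid the jaw about 59 mm. The push rose at about 583 mm TCP x, where the bottle was trapped.
- I backed off a fraction of a millimetre and released the lever, which sprang back out.
- I pushed the crank ball over the top with closed fingers, about 1.0 rad, then drew the arm clear.

**Last checks:**
- **Clamping force:** about 16 N from image shifts: 6 mm of screw advance, less 1.1 mm that the jaw moved back and 1.3 mm that the plate moved. The push while turning (5.6 N) suggests about 20 N. Both are inside 10–25 N, but they disagree by about 4 N. Push readings taken with the arm stopped were lower (2.5–4 N) and did not show the clamping, so I did not use them.
- **Bottle:** upright. Its cap and body moved forward by the same amount, about 0.6 mm, and it did not move when the arm withdrew.
- **Lever:** at rest and judged locked from the pictures. I have no direct reading of its angle.
- **Things round the vise:** the last pictures show the spare bottle, note pad, eraser and loose cap where they were; the weight is mostly hidden in them. I did not measure any of these positions.
- **Arm:** touching nothing; the wrist force was about 0.4 N.

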